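# Clamp the circuit board with the guarded lever

## Task

Two board-clamping fixtures stand on the bench, and one has a circuit board in its nest. Reach down through the window in that fixture's guard and press its lever fully down to clamp the board, then draw back out, without touching any part of either guard on the way in or out. Leave the empty fixture's lever up, and do not disturb the board or the things lying about; nothing is to be picked up.

Things in the scene. Friction and masses are not known exactly. Their poses are not given: they have to be found in the camera images.
- guard_loaded: Fixed guard of the loaded (board in its nest) fixture: 124 (x) by 140 (y) by 88 mm high, dark steel top frame 6 mm thick, clear walls. Way in: the top window, 80 (x) by 90 mm (y), 24 mm frame round it. Origin: on the base plate (20 mm thick, 270 by 160 mm) below the window's middle; z up, x towards the board nest. Behind it (+x) a grey housing, 95 mm above the bench, from 65 mm on
- window_loaded (a point): Middle of the window opening (80 mm along the guard's x, 90 mm along its y), level with the upper face of the guard's top frame, 108 mm above the bench, of the loaded (board in its nest) fixture.
- pad_loaded (a point): Middle of the upper face of the black lever pad (34 mm along x, 34 mm along y, 14 mm thick) of the loaded (board in its nest) fixture; moves with the lever. Lever up: about 16 mm below the guard's upper face, under the window's middle. Fully down: about 38 mm below that face, within 3 mm of the same place horizontally.
- lever_loaded (a joint): Lever of the loaded (board in its nest) fixture: 0 = fully up, 0.32 rad = fully down at its stop (pad 22 mm lower); starts at 0 to 0.06. Pivot along y, 68 mm from the pad towards the nest. Stiff: 7 to 9 N on the pad moves it; no spring, stays where it is left.
- guard_empty: Fixed guard of the empty (no board in its nest) fixture: 124 (x) by 140 (y) by 88 mm high, dark steel top frame 6 mm thick, clear walls. Way in: the top window, 80 (x) by 90 mm (y), 24 mm frame round it. Origin: on the base plate (20 mm thick, 270 by 160 mm) below the window's middle; z up, x towards the board nest. Behind it (+x) a grey housing, 95 mm above the bench, from 65 mm on
- window_empty (a point): Middle of the window opening (80 mm along the guard's x, 90 mm along its y), level with the upper face of the guard's top frame, 108 mm above the bench, of the empty (no board in its nest) fixture.
- pad_empty (a point): Middle of the upper face of the black lever pad (34 mm along x, 34 mm along y, 14 mm thick) of the empty (no board in its nest) fixture; moves with the lever. Lever up: about 16 mm below the guard's upper face, under the window's middle. Fully down: about 38 mm below that face, within 3 mm of the same place horizontally.
- lever_empty (a joint): Lever of the empty (no board in its nest) fixture: 0 = fully up, 0.32 rad = fully down at its stop (pad 22 mm lower); starts at 0 to 0.06. Pivot along y, 68 mm from the pad towards the nest. Stiff: 7 to 9 N on the pad moves it; no spring, stays where it is left.
- nest_loaded (a point): Middle of the board nest of the loaded fixture, 148 mm from the window's middle along the guard's x, 35 mm above the bench. A steel clamp bar under a grey overhang hangs above it and comes down 12 mm as the lever goes down.
- board_center (a point): Centre of the loose green circuit board, 72 by 102 by 3 mm with small parts on it, lying flat in the nest of one fixture.
- flux_bottle: Loose white bottle with black cap, 40 mm diameter, 100 mm tall, standing on the bench; origin under its centre. Bystander.
- solder_spool: Loose spool of solder wire, 54 mm diameter, 38 mm tall, standing on its flange; origin under its centre. Bystander.
- screwdriver: Loose screwdriver, 160 mm long, lying on the bench between the robot and the fixtures; origin on its underside near mid-length, x along it from handle to tip. Bystander.
There are look-alikes about, which are no part of the job. There is more than one size of the part that bears board_center; the job needs the smallest.

How it is judged:
At the end, for the whole second after the job is handed in: The lever of the fixture with the board is down (joint above 0.28 of 0.32 rad) and stays there, the empty fixture's lever is still up (below 0.10 rad), the board lies in its nest within 10 mm, and bottle, spool and screwdriver are within 30 mm of where they stood (value of joint lever_loaded above 0.28 rad and value of joint lever_empty below 0.1 rad and distance between board_center and nest_loaded below 0.01 m and distance of each of flux_bottle, solder_spool, screwdriver from where it was at the start of the episode below 0.03 m); the robot touches nothing.
It fails at once if the robot touches a guard (more than 0.5 N) (contact force between any of guard_loaded, guard_empty and the fingers above 0.5 N or contact force between any of guard_loaded, guard_empty and the arm above 0.5 N).
It fails at once if the empty fixture's lever is pressed (beyond 0.10 rad) (value of joint lever_empty above 0.1 rad).
It fails at once if the board is lifted or shifted by more than 10 mm (distance of board_center from where it was at the start of the episode above 0.01 m).
It fails at once if the bottle, spool or screwdriver is lifted or shifted by more than 30 mm (distance of any of flux_bottle, solder_spool, screwdriver from where it was at the start of the episode above 0.03 m).
It also fails if it takes over 38 s, if anything falls off the work surface, if the arm or the gripper's body presses on something with over 40 N, if the wrist force passes 120 N, or if a joint passes its speed limit or range.

## Robot

A 6-joint arm with a two-finger parallel gripper is mounted at the origin on the work surface. World frame = base frame: x ahead of the robot, y to its left, z up, the work surface at z = 0. Lengths are in m, angles in rad, forces in N, time in s.
With the tool pointing down it reaches from about 0.375 to 0.9 m from the base axis. Payload 3.1 kg.
Tool frame: the origin (TCP) lies between the finger pads; the fingertips stand 8 mm ahead of it and the grasp point (between the pads) lies 11 mm behind it; z points along the fingers, y is the line along which they close (so a half turn about z gives the same grasp; the last joint's range is limited). The gripper opens to 87 mm and grips with 3 to 60 N. Pads are 19 mm wide; open, the fingers measure 117 mm over their backs; the gripper's body (75 mm by 190 mm) begins 51 mm behind the grasp point.
Start: joints at [-1.429, 0.527, 1.433, -0, 1.181, -0.178], TCP at [0.197, -0.593, 0.203] pointing down, gripper open.
Joint ranges: [-3.08, 3.08], [-0.75, 2.2], [0.22, 2.44], [-1.43, 4.57], [0, 2.65], [-2.85, 2.85]. Speed limits (rad/s): [2.79, 2.79, 3.14, 3.14, 3.14, 3.14].

## Interface

Orientations are given as a unit quaternion [x, y, z, w].
In Python, from rig import robot, vision, job gives the robot as it stands.
- The arm moves only by the shell command python3 -m handwheel 'ROWS' [OPENING] [FORCE]. ROWS is JSON, a list of rows, each a list of 4 numbers: the shift along the tool's x, y, z as a fraction of full scale, then the turn about the tool's z as a fraction of full scale. A call has 1 to 20 rows; each row is the pose to reach, as a shift and turn from the pose commanded when the call began, along the tool's axes at that moment, turning the shorter way round; what a row does not reach only later rows make up. Full scale, the value 1, is 300 mm for a shift and 2 pi rad for a turn. A row lasts 1/12 s, in which the tool goes at most 41.7 mm and 7.16 degrees, less where a joint would pass 70% of its speed; a pose out of reach is approached as far as the arm can. A call with a number of a shift or a turn outside -1 to 1 is refused whole. A call with a gripper value outside its range is refused whole. OPENING is the opening in per cent of the stroke, from 0 (shut) to 100 (fully open), set as the call begins (- or left out, the last holds). The fingers move at their own pace and stop on an object; FORCE is the grip in N (left out, the last holds). Time passes only in rows, so rows that repeat a pose let the fingers close. It gives the time, the measured TCP pose, the force, the opening and the grip force at its end, in the units of the state.
- robot.get_obs(): the state, without advancing time (a new reading comes with each control period).
- vision.camera(name): name is "side" or "top" or "wrist"; returns a dict with "frame" (400x640x3 uint8, red, green, blue), "K" (3x3 intrinsics, pixels), "cam_to_world" (4x4, takes a point from camera to world coordinates); the wrist camera has in their place "hand_eye" (4x4, takes a point from camera to tool coordinates, whose origin is the TCP and whose axes are the flange's). Camera axes: x right, y down, z forward; pixel columns grow to the right and rows downward; lengths in m; the calibration is good to about 2 mm. The wrist camera is an equidistant fisheye: a pixel r from the principal point sees the ray r / f radians off the axis. A picture is of the moment at which its call begins: read the wrist's pose just before it. There is no depth.
- job.hand_in(): hands the job in; it is judged then, once.
Trained networks look in the newest picture that a camera, given by its name, has taken for a name from the list of things; names that differ only in an ending like _2 or _b are one class to them, and where a whole thing is asked for, a point or a joint stands for the part that bears it (a point fixed in the world has none). Each returns a list of dicts, best first, with "conf" (0 to 1); they miss things now and then, are a little off and sometimes report something else, mostly with a low value. They report only what shows in the picture. A call takes as long as a camera call. They do not tell look-alikes from the thing itself.
- vision.look_for(camera, label): "point" ([row, column] in pixels, amid what is visible of it).
- vision.outline_of(camera, label): "mask" (400x640 bool, what is visible of it) and "point" ([row, column] in pixels, amid what is visible of it).
The state is a dict: "time": time; "q": joint angles; "joint_velocities": joint speeds; "joint_torque": joint torques, N m; "position": TCP position; "tool_rot": TCP orientation; "ft_force": force on the tool from outside, world axes, zero at the start; "moment": the same for the moment, N m; "grip_width": finger opening in m; "grip_force": force on a finger pad.
Only numpy, scipy, OpenCV 4.12 (cv2) and the standard library are available. Lean on these libraries where they do the work, as an engineer would, in place of code of your own. Each camera call takes 0.05 s, during which the arm holds its last target. There are 200 camera calls.

## Working session

There is one attempt and no reset: what is moved stays moved. The work goes in short steps, Python scripts to look and compute and a shell command to move; the robot and the scene stay as the last step left them, time stands still between calls to the robot, and variables do not carry over. Pictures are saved under pics/ and viewed, at most 10 in all, crops included, and the job is handed in when it is done.

```bash
mkdir -p pics
python3 - <<'E'
from rig import robot,vision,job
import cv2,numpy as np
o=robot.get_obs();print(o['time'],o['position'],o['tool_rot'],o['ft_force'],o['grip_width'])
ims=[]
for c in ("top","side"):
    d=vision.camera(c);print(c,d['K'].tolist(),np.round(d['cam_to_world'],4).tolist())
    ims.append(d['frame'])
    for l in ("guard_loaded","pad_loaded","board_center","nest_loaded","window_loaded","flux_bottle","solder_spool","screwdriver"):
        print(l,[(np.round(r['point']).tolist(),round(r['conf'],2)) for r in vision.look_for(c,l)])
    cv2.imwrite(f'pics/{c}0.png',d['frame'][:,:,::-1])
E
```

```text
0.0 [ 0.19639691 -0.59254048  0.20235868] [ 9.87242633e-01  1.59219338e-01  2.27643887e-05 -1.08918507e-03] [ 0.23807626 -1.0754226  -0.04444196] 0.0869296731980092
top [[384.2103603509742, 0.0, 318.35421233917066], [0.0, 384.2103603509742, 198.97959389778794], [0.0, 0.0, 1.0]] [[0.0014, -0.9796, 0.2008, 0.4042], [-1.0, -0.0004, 0.0048, -0.0027], [-0.0046, -0.2008, -0.9796, 1.0116], [0.0, 0.0, 0.0, 1.0]]
guard_loaded [([203.0, 396.0], 0.72)]
pad_loaded [([187.0, 396.0], 0.66)]
board_center [([140.0, 374.0], 0.97), ([187.0, 473.0], 0.64), ([286.0, 401.0], 0.61)]
nest_loaded [([180.0, 394.0], 0.75), ([252.0, 144.0], 0.39)]
window_loaded [([195.0, 378.0], 0.71), ([191.0, 394.0], 0.7)]
flux_bottle [([252.0, 146.0], 0.67)]
solder_spool [([240.0, 493.0], 0.88)]
screwdriver [([289.0, 321.0], 0.68), ([218.0, 239.0], 0.6), ([142.0, 375.0], 0.31)]
side [[395.9055503665954, 0.0, 321.2708781126782], [0.0, 395.9055503665954, 193.1011714028397], [0.0, 0.0, 1.0]] [[-0.9084, -0.2588, 0.3284, 0.1746], [-0.4179, 0.5874, -0.693, 0.8607], [-0.0136, -0.7668, -0.6418, 0.8817], [0.0, 0.0, 0.0, 1.0]]
guard_loaded [([164.0, 337.0], 0.58)]
pad_loaded [([159.0, 339.0], 0.54), ([330.0, 288.0], 0.37)]
board_center [([189.0, 400.0], 0.96), ([165.0, 295.0], 0.5)]
nest_loaded [([170.0, 326.0], 0.88)]
window_loaded [([164.0, 336.0], 0.83)]
flux_bottle [([332.0, 289.0], 0.98), ([230.0, 387.0], 0.42)]
solder_spool [([143.0, 385.0], 0.54)]
screwdriver [([231.0, 389.0], 0.56)]
```

View pics/top0.png

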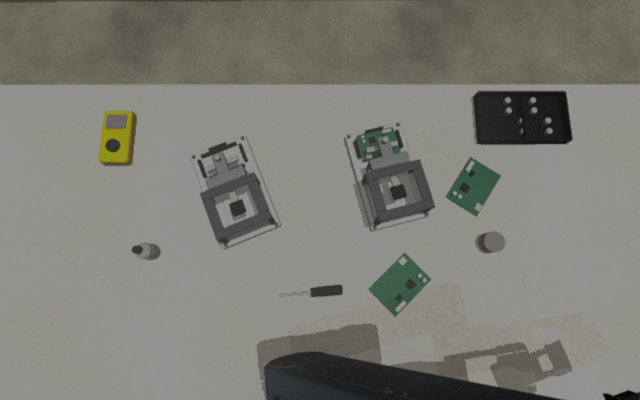

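View pics/side0.png

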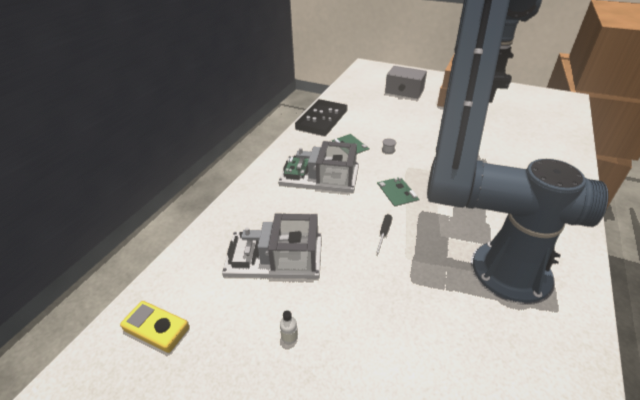

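The top view shows the board in the nest of the right fixture (140,376), with its window at about (191,397). The left fixture's nest is empty, with its window at (208,237). Look-alikes are the loose boards at (187,473) and (286,401); the black tray at (118,522) and the yellow meter are irrelevant. I choose the right fixture and check it in a close crop.

```bash
cat > h.py <<'E'
import numpy as np,cv2
from rig import robot,vision,job
from scipy.spatial.transform import Rotation as R
def ray(d,p,z):
    T=np.array(d['cam_to_world']);v=T[:3,:3]@np.linalg.inv(d['K'])@np.array([p[1],p[0],1.]);o=T[:3,3]
    return o+v*(z-o[2])/v[2]
def proj(d,P):
    T=np.linalg.inv(d['cam_to_world']);q=d['K']@(T[:3,:3]@P+T[:3,3]);return q[:2]/q[2]
E
python3 - <<'E'
from h import *
d=vision.camera("top");f=d['frame']
for nm,p,b in (("loaded",(191,397),(140,376)),("empty",(208,237),(158,221))):
    print(nm,ray(d,p,.092),ray(d,b,.037))
for p in ((252,146),(240,491),(290,312)): print(ray(d,p,.02))
c=cv2.resize(f[110:245,330:450],None,fx=4.4,fy=4.4,interpolation=cv2.INTER_CUBIC)
cv2.imwrite('pics/crop.png',c[:,:,::-1])
E
```

```text
loaded [ 0.61275183 -0.19101716  0.092     ] [ 0.76489799 -0.15177202  0.037     ]
empty [0.57020187 0.19975146 0.092     ] [0.71474599 0.26022797 0.037     ]
[0.46831344 0.44442904 0.02      ]
[ 0.4999129  -0.44225805  0.02      ]
[0.37397786 0.01775437 0.02      ]
```

View pics/crop.png

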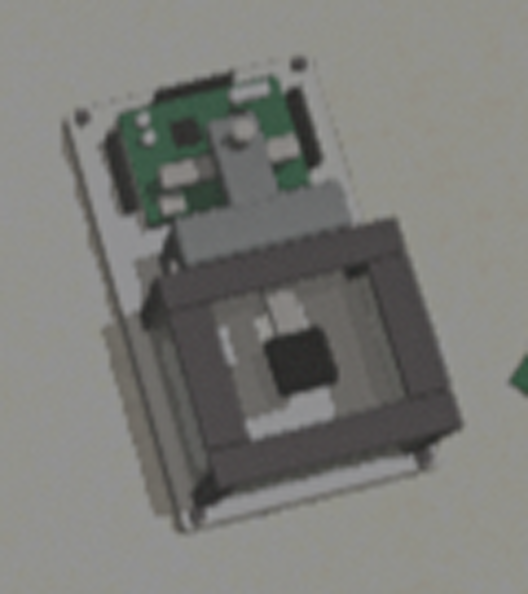

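Confirmed: in the crop a board lies in this fixture's nest under the bar, and the pad sits at crop (300,360), which is full-image (192,398). Next I work out the guard pose and the shift in tool axes.

Run:
```python
from h import *
d=vision.camera("top")
C=[(160,280),(395,220),(462,425),(215,480)]
I=[(205,303),(368,263),(404,410),(242,447)]
for Q in (C,I):
    P=np.array([ray(d,(110+y/4.4,330+x/4.4),.108) for x,y in Q])
    print(P.mean(0),[np.linalg.norm(P[i]-P[i-1]).round(3) for i in range(4)],'yaw',[np.degrees(np.arctan2(*(a-b)[[1,0]])).round(1) for a,b in((P[0],P[3]),(P[1],P[2]))])
pad=ray(d,(110+360/4.4,330+300/4.4),.092);print('pad',pad)
o=robot.get_obs();Rt=R.from_quat(o['tool_rot'])
t=P.mean(0);t[2]=.2
print(Rt.as_matrix().round(3).tolist(),Rt.inv().apply(t-o['position'])/.3)
```

```text
[ 0.61277497 -0.19511251  0.108     ] [np.float64(0.115), np.float64(0.136), np.float64(0.12), np.float64(0.138)] yaw [np.float64(13.6), np.float64(14.7)]
[ 0.60987588 -0.19321894  0.108     ] [np.float64(0.082), np.float64(0.094), np.float64(0.084), np.float64(0.091)] yaw [np.float64(12.4), np.float64(10.6)]
pad [ 0.61069745 -0.19382871  0.092     ]
[[0.949, 0.314, -0.0], [0.314, -0.949, 0.0], [-0.0, -0.0, -1.0]] [ 1.72734325 -0.83275025  0.01113909]
```

```bash
python3 -m handwheel '[[0.1,-0.05,0,0],[0.2,-0.1,0,0],[0.3,-0.15,0,0],[0.4,-0.19,0,0],[0.5,-0.24,0,0],[0.6,-0.29,0,0],[0.7,-0.34,0,0],[0.8,-0.39,0,0],[0.9,-0.43,0,0],[1,-0.48,0,0],[1,-0.48,0,0]]' 0 20
python3 -m handwheel '[[0.1,-0.05,0,0],[0.2,-0.1,0,0],[0.3,-0.15,0,0],[0.4,-0.2,0,0],[0.5,-0.25,0,0],[0.6,-0.3,0,0.014],[0.66,-0.33,0,0.014],[0.7,-0.345,0,0.014],[0.727,-0.353,0,0.014],[0.727,-0.353,0,0.014],[0.727,-0.353,0,0.014],[0.727,-0.353,0,0.014]]'
python3 - <<'E'
from h import *
o=robot.get_obs();d=vision.camera("wrist")
print(o['time'],o['position'],o['ft_force'],o['grip_width'],o['tool_rot'],d['K'].tolist(),np.array(d['hand_eye']).round(4).tolist())
for l in("pad_loaded","guard_loaded","window_loaded"):print(l,[(r['point'],r['conf']) for r in vision.look_for("wrist",l)])
cv2.imwrite('pics/w1.png',d['frame'][:,:,::-1])
E
```

```text
time: 1.92
position: [0.4395, -0.3577, 0.2035]
tool_rot: [0.987, 0.162, 0.001, -0.001]
ft_force: [-0.7, 1.1, 0.7]
grip_width: 0.0218
grip_force: 0.0
time: 2.92
position: [0.6088, -0.1944, 0.2032]
tool_rot: [0.993, 0.115, -0.0, 0.0]
ft_force: [-0.3, 0.5, -0.6]
grip_width: 0.0003
grip_force: 0.0
2.9167 [ 0.60883132 -0.19438258  0.203222  ] [-0.29961933  0.52673455 -0.58319822] 0.00031694450032627416 [ 9.93365310e-01  1.15000557e-01 -4.80157846e-04  3.69658775e-05] [[309.70691628693146, 0.0, 315.8790198236143], [0.0, 309.70691628693146, 202.4217845310365], [0.0, 0.0, 1.0]] [[0.0008, -0.9659, -0.259, 0.0706], [1.0, 0.0009, -0.0003, 0.0009], [0.0005, -0.259, 0.9659, -0.1816], [0.0, 0.0, 0.0, 1.0]]
pad_loaded [([183.8, 317.1], 0.8), ([148.6, 29.3], 0.63)]
guard_loaded [([151.9, 321.5], 0.77)]
window_loaded [([149.0, 320.7], 0.89)]
```

View pics/w1.png

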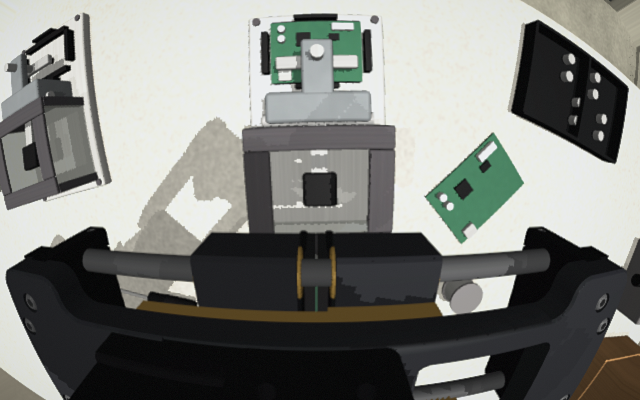

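The wrist view shows the loaded fixture straight ahead: board at (50,316), pad centre about (189,320), window inner far edge at row ~151 from column 270 to 368.

Run:
```python
from h import *
o=robot.get_obs();d=vision.camera("wrist");Rt=R.from_quat(o['tool_rot']);H=np.array(d['hand_eye'])
def w(r,c,z):
    K=d['K'];x=np.array([c-K[0,2],r-K[1,2]]);n=np.hypot(*x);th=n/K[0,0]
    v=np.array([*(np.sin(th)*x/n),np.cos(th)]);v=Rt.apply(H[:3,:3]@v);p=o['position']+Rt.apply(H[:3,3]);P=p+v*(z-p[2])/v[2]
    t=Rt.inv().apply(P-o['position']);return P[:2].round(4),'tool',(t*1000).round(1)
for n,r,c,z in(("pad",189,320,.092),("winL",151,270,.108),("winR",151,368,.108),("outL",127,244,.108),("outR",127,395,.108),("winL near",220,272,.108),("winR near",220,370,.108)):print(n,*w(r,c,z))
for q in vision.outline_of("wrist","pad_loaded")[:1]:
    m=np.argwhere(q['mask']);print(m.min(0),m.max(0),m.mean(0))
```

```text
pad [ 0.6156 -0.1975] tool [  5.5   4.8 111.4]
winL [ 0.643  -0.1445] tool [ 44.3 -40.5  95.4]
winR [ 0.6633 -0.2305] tool [44.5 47.8 95.4]
outL [ 0.6594 -0.1165] tool [ 66.7 -64.   95.4]
outR [ 0.6909 -0.2492] tool [67.1 72.3 95.4]
winL near [ 0.5794 -0.1592] tool [-20.9 -40.7  95.4]
winR near [ 0.6007 -0.2498] tool [-20.9  52.3  95.4]
[151 303] [207 336] [183.21476064 319.32180851]
```

```bash
python3 -m handwheel '[[0.016,0.015,0,0],[0.016,0.015,0,0],[0.016,0.015,0.06,0],[0.016,0.015,0.12,0],[0.016,0.015,0.18,0],[0.016,0.015,0.23,0],[0.016,0.015,0.26,0],[0.016,0.015,0.26,0],[0.016,0.015,0.26,0]]'
python3 - <<'E'
from h import *
d=vision.camera("wrist");cv2.imwrite('pics/w2.png',d['frame'][:,:,::-1])
s=vision.camera("side");cv2.imwrite('pics/s2.png',cv2.resize(s['frame'][90:230,240:440],None,fx=4,fy=4,interpolation=cv2.INTER_CUBIC)[:,:,::-1])
E
```

```text
time: 3.97
position: [0.6156, -0.1965, 0.1251]
tool_rot: [0.993, 0.116, -0.0, -0.0]
ft_force: [0.2, -0.5, 0.8]
grip_width: 0.0004
grip_force: 0.0
```

View pics/w2.png

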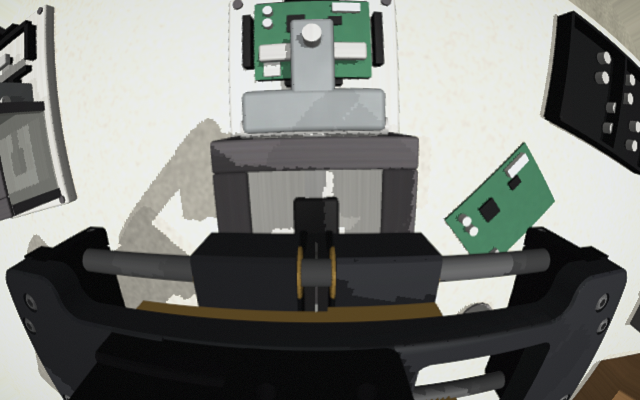

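View pics/s2.png

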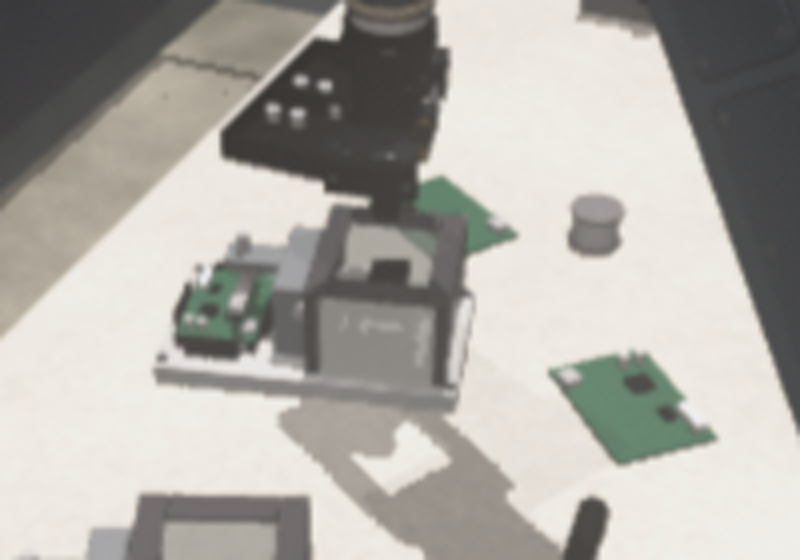

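The shut fingers stand over the pad, inside the window outline (wrist view: fingers and pad at columns 295–338, window edges about 250 and 382). I press down in stages and watch the force.

```bash
python3 -m handwheel '[[0,0,0.03,0],[0,0,0.06,0],[0,0,0.08,0],[0,0,0.09,0],[0,0,0.1,0],[0,0,0.105,0],[0,0,0.11,0],[0,0,0.115,0],[0,0,0.12,0],[0,0,0.12,0]]'
python3 -m handwheel '[[0,0,0.005,0],[0,0,0.01,0],[0,0,0.015,0],[0,0,0.02,0],[0,0,0.025,0],[0,0,0.03,0],[0,0,0.03,0],[0,0,0.03,0]]'
```

```text
time: 4.9
position: [0.6154, -0.1964, 0.0892]
tool_rot: [0.993, 0.116, -0.0, -0.0]
ft_force: [0.6, -0.1, -0.1]
grip_width: 0.0002
grip_force: 0.0
time: 5.57
position: [0.6154, -0.1965, 0.0802]
tool_rot: [0.993, 0.116, -0.0, -0.0]
ft_force: [-0.2, -0.3, 0.2]
grip_width: 0.0007
grip_force: 0.0
```

```bash
python3 - <<'E'
from h import *
d=vision.camera("wrist");s=vision.camera("side")
a=cv2.resize(s['frame'][120:200,270:370],(700,560),interpolation=cv2.INTER_CUBIC)
cv2.imwrite('pics/s3.png',a[:,:,::-1])
E
python3 -m handwheel '[[0,0,0.003,0],[0,0,0.006,0],[0,0,0.009,0]]'
```

```text
time: 5.92
position: [0.6155, -0.1965, 0.0776]
tool_rot: [0.993, 0.116, 0.0, 0.0]
ft_force: [0.8, -0.2, 0.1]
grip_width: 0.0005
grip_force: 0.0
```

View pics/s3.png

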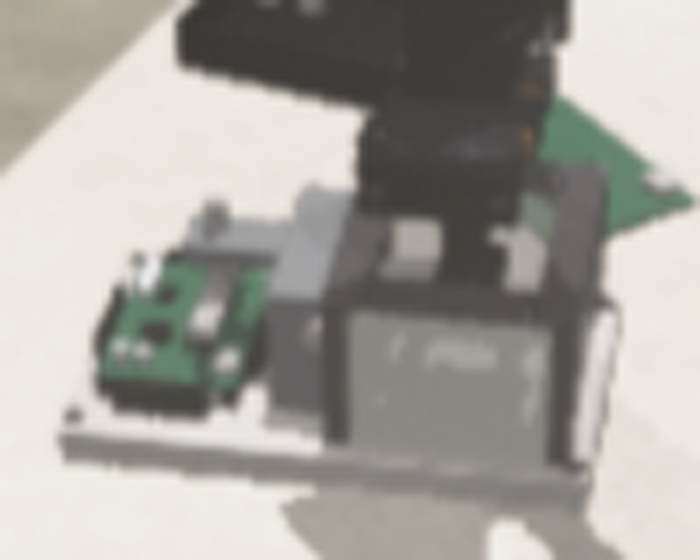

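```bash
python3 -m handwheel '[[0,0,0.004,0],[0,0,0.007,0]]'
python3 - <<'E'
from h import *
o=robot.get_obs();print(o['joint_torque'],o['moment'],o['ft_force'])
d=vision.camera("top");
p=proj(d,np.array([.6155,-.1965,.08]));print(p)
w=vision.camera("wrist")
cv2.imwrite('pics/t4.png',np.hstack([cv2.resize(d['frame'][140:240,350:450],(400,400),interpolation=cv2.INTER_CUBIC),cv2.resize(w['frame'][100:260,240:400],(400,400))])[:,:,::-1])
E
```

```text
time: 6.08
position: [0.6154, -0.1964, 0.0754]
tool_rot: [0.993, 0.116, -0.0, -0.0]
ft_force: [-0.0, -0.5, -0.5]
grip_width: 0.0007
grip_force: 0.0
[-9.97310053e-04 -4.83064091e+01 -1.41632268e+01  6.37538452e-02
 -2.73538678e-02  1.44061628e-04] [-0.01482136 -0.01203557 -0.0137387 ] [-0.03559783 -0.49882416 -0.45976258]
[398.21909383 190.99005788]
```

View pics/t4.png

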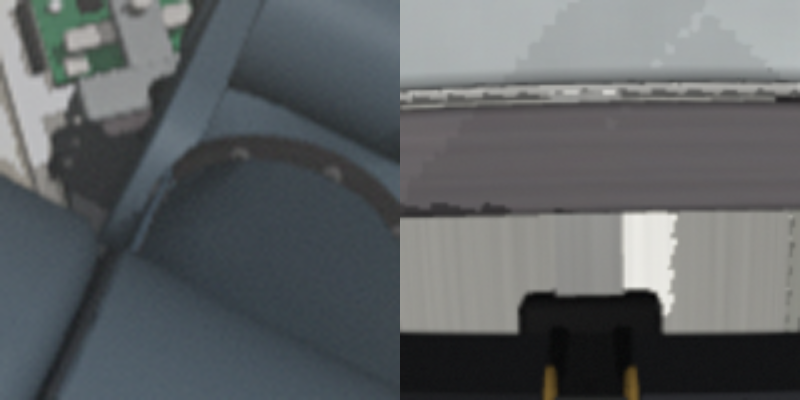

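The pad's far edge shows at wrist pixel (218, 289–345) behind the fingers. I get the pad height from its 34 mm width.

Run:
```python
from h import *
d=vision.camera("wrist");o=robot.get_obs();H=np.array(d['hand_eye']);K=d['K'];f=d['frame']
g=cv2.cvtColor(f,cv2.COLOR_RGB2GRAY)
for r in(218,222,226,230): print(r,g[r,280:352:2].tolist())
def v(r,c):
    x=np.array([c-K[0,2],r-K[1,2]]);n=np.hypot(*x);t=n/K[0,0];return H[:3,:3]@np.array([*(np.sin(t)*x/n),np.cos(t)])
for (r,a,b,z0) in((222,288.5,344.5,0),):
  A,B=v(r,a),v(r,b)
  for w in(.032,.034,.036):
    s=w/(B[1]/B[2]-A[1]/A[2]); print(w,'tool z of pad',H[2,3]+s,'far x',H[0,3]+s*v(217,316)[0]/v(217,316)[2],'y',H[1,3]+s*(A[1]/A[2]+B[1]/B[2])/2)
```

```text
218 [147, 150, 150, 146, 139, 47, 18, 10, 7, 9, 8, 50, 73, 73, 71, 50, 49, 49, 51, 51, 51, 45, 37, 34, 33, 12, 11, 11, 12, 12, 2, 60, 228, 231, 231, 156]
222 [146, 151, 150, 142, 51, 17, 21, 20, 21, 22, 21, 20, 20, 20, 22, 22, 21, 22, 23, 21, 23, 22, 20, 21, 19, 20, 21, 20, 20, 22, 20, 25, 98, 232, 182, 152]
226 [145, 150, 151, 141, 30, 21, 26, 28, 25, 26, 25, 26, 26, 25, 25, 25, 23, 24, 23, 24, 23, 23, 23, 23, 23, 22, 23, 21, 23, 24, 21, 17, 74, 174, 150, 153]
230 [148, 151, 152, 144, 31, 23, 26, 25, 26, 25, 24, 17, 19, 21, 23, 24, 24, 23, 25, 23, 22, 23, 23, 18, 17, 15, 22, 24, 22, 22, 23, 17, 65, 149, 152, 154]
0.032 tool z of pad -0.014208924784721133 far x 0.017210249534388204 y 0.001229480431359965
0.034 tool z of pad -0.0037500092536187357 far x 0.013870423163616329 y 0.0012488588948487446
0.036 tool z of pad 0.006708906277483662 far x 0.010530596792844453 y 0.0012682373583375246
```

Readings are ambiguous (no force felt, yet the pad is under the tips). I draw straight up and look at the pad.

```bash
python3 -m handwheel '[[0,0,-0.02,0],[0,0,-0.06,0],[0,0,-0.12,0],[0,0,-0.18,0],[0,0,-0.26,0],[0,0,-0.34,0],[0,0,-0.42,0],[0,0,-0.43,0],[-0.016,-0.015,-0.43,0],[-0.016,-0.015,-0.43,0],[-0.016,-0.015,-0.43,0]]'
python3 - <<'E'
from h import *
o=robot.get_obs();print(o['joint_torque'])
w=vision.camera("wrist");f=w['frame']
cv2.imwrite('pics/w5.png',cv2.resize(f[0:240,200:440],(600,600))[:,:,::-1])
for q in vision.outline_of("wrist","pad_loaded")[:1]:
    m=np.argwhere(q['mask']);print(m.min(0),m.max(0),m.mean(0),q['conf'])
E
```

```text
time: 7.15
position: [0.6083, -0.1923, 0.2034]
tool_rot: [0.993, 0.116, -0.001, -0.001]
ft_force: [-0.4, 0.9, -0.5]
grip_width: 0.0007
grip_force: 0.0
[ 6.65352121e-02 -4.61472881e+01 -1.82992440e+01  7.67268660e-02
 -1.16620937e-02 -4.59568837e-04]
[149 305] [206 339] [182.78050398 321.83222812] 0.55
```

View pics/w5.png

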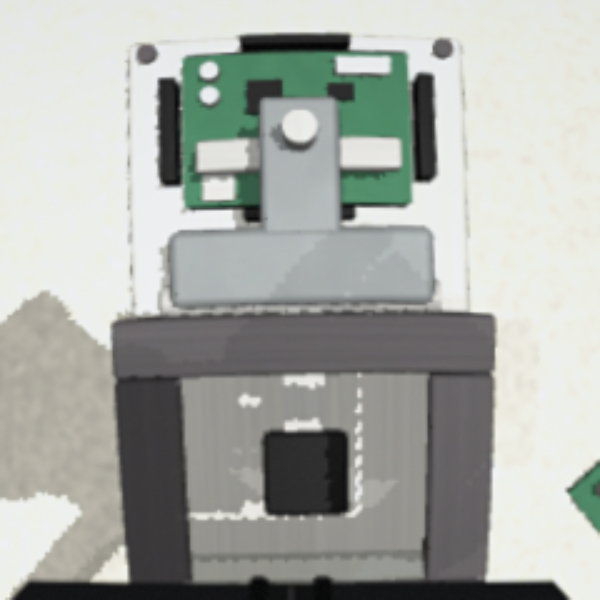

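Run:
```python
from h import *
s=vision.camera("side");t=vision.camera("top")
def tri(ps,pt):
    M=[np.array(d['K'])@np.linalg.inv(d['cam_to_world'])[:3] for d in(s,t)]
    X=cv2.triangulatePoints(M[0],M[1],np.array(ps[::-1],float),np.array(pt[::-1],float)).ravel();return X[:3]/X[3]
print('pad',tri((157.5,337.5),(192,398)))
print('tip s2 predicted px',proj(s,np.array([.6156,-.1965,.117])),'TCP s3',proj(s,np.array([.6154,-.1965,.072])))
for z in(.07,.092,.108):print(z,proj(s,np.array([.6125,-.195,z])))
q=vision.outline_of("side","pad_loaded")
for k in q[:2]:
    m=np.argwhere(k['mask']);print(k['conf'],m.min(0),m.max(0),m.mean(0))
c=cv2.resize(s['frame'][120:200,290:370],(560,560),interpolation=cv2.INTER_NEAREST);cv2.imwrite('pics/s6.png',c[:,:,::-1])
```

```text
pad [ 0.61016264 -0.19416956  0.08898465]
tip s2 predicted px [336.2113223  150.05898165] TCP s3 [336.12760272 160.73966979]
0.07 [336.71197527 161.62068732]
0.092 [336.78424457 156.46734838]
0.108 [336.8377383  152.65284728]
0.4 [155 326] [161 343] [158.02040816 335.09183673]
```

View pics/s6.png

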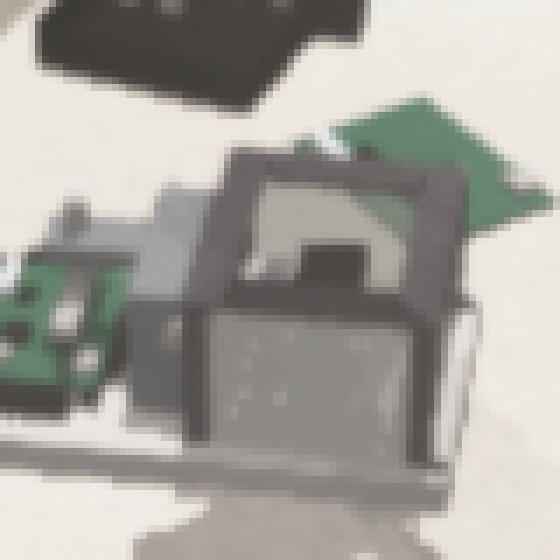

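The lever has not moved: the pad is still at z≈0.09. In the side view the fingertips seem to sit higher than the reported TCP implies. I check numerically where the tip and body really are in the side image.

Run:
```python
from h import *
s=vision.camera("side");o=robot.get_obs();Rt=R.from_quat(o['tool_rot'])
P=lambda t:proj(s,o['position']+Rt.apply(t)).round(1).tolist()
print('tip',P([0,0,.008]),'tcp',P([0,0,0]))
for x in(-.0375,.0375):
    for y in(-.095,.095): print('body',x,y,P([x,y,-.062]))
g=cv2.cvtColor(s['frame'],cv2.COLOR_RGB2GRAY)
for r in range(84,160,2): print(r,''.join('#' if g[r,c]<60 else '+' if g[r,c]<110 else '.' for c in range(285,385,1)))
```

```text
tip [337.7, 131.1] tcp [337.8, 129.0]
body -0.0375 -0.095 [345.1, 128.3]
body -0.0375 0.095 [353.7, 99.7]
body 0.0375 -0.095 [320.6, 126.1]
body 0.0375 0.095 [331.8, 97.9]
84 ++++++++++++++++++++++++++++++++++++...++++++########+#++++++++++++++...............................
86 +++++++++++++++++++++++++++++++++++++++++++++#######+++++++++++++++++...............................
88 +++++++++++++++++++++++++++++++++++++++++...+######++++++++++++++++++...............................
90 ++++++++++.........++++++++++++++++++++.....+#####+++++++++++++++++++...............................
92 ++++++++.......................++++++.......+##++++++++++++++++++++++...............................
94 +++++.......................................+###++++++++++++++++++++................................
96 +++........................................++++++++++++++++++++++++.................................
98 ..........................................++++++++++++++++++++++++..................................
100 .................................++++++..+++++++++++++++++++++++++..........................
[... 2353 characters left out ...]
.......+++++............+++++++++++++...++............................
148 ....................................+++++......................+++++++++............................
150 ...................................++++++........................+++++++............................
152 ...................................++++++...........................++++............................
154 ..................................+++++++.........................+++++.............................
156 .........++++++++++++.............++++++........+++++++++.......++++++..............................
158 .............++++++++............++++++.........+++++++++.......++++++..............................
```

The dark mass around rows 100–134 is the tray on the bench behind, which spoils the silhouette. I move the gripper over bare bench and measure the real finger length there.

```bash
python3 -m handwheel '[[-0.1,0,0,0],[-0.2,0,0,0],[-0.3,0,0,0],[-0.4,0,0,0],[-0.5,0,0,0],[-0.6,0,0,0],[-0.6,0,0,0],[-0.6,0,0,0],[-0.6,0,0,0]]'
cat > m.py <<'E'
from h import *
s=vision.camera("side");o=robot.get_obs();Rt=R.from_quat(o['tool_rot'])
P=lambda t:proj(s,o['position']+Rt.apply(t)).round(1).tolist()
h=o['grip_width']/2
print('tips',P([0,-h-.007,.008]),P([0,h+.007,.008]))
for y in(-.095,.095): print('body',P([-.0375,y,-.062]),P([.0375,y,-.062]))
g=cv2.cvtColor(s['frame'],cv2.COLOR_RGB2GRAY);c0=int(P([0,0,0])[0])-45;r0=int(P([0,0,0])[1])
print(c0)
for r in range(r0-45,r0+25,2): print(r,''.join('#' if g[r,c]<60 else '+' if g[r,c]<110 else '.' for c in range(c0,c0+90)))
E
python3 m.py
```

```text
time: 8.2
position: [0.4354, -0.2351, 0.2048]
tool_rot: [0.993, 0.115, 0.001, 0.0]
ft_force: [0.2, -0.4, 0.7]
grip_width: 0.0005
grip_force: 0.0
tips [392.0, 137.0] [392.3, 134.6]
body [405.4, 133.5] [379.8, 131.1]
body [407.6, 103.5] [384.8, 101.7]
347
88 .......................................+++++++++++++++++++++++++++++++++++++...........+++
90 .......................................+++++++++++++++++++++++++++++++++++++...........+++
92 .......................................++++++++++++++++++++++++++++++++++++............+++
94 .......................................++++++++++++++++++++++++++++++++++...............++
96 .......................................+++++++++++++++++++++++++++++++++................++
98 .......................................+++++++++++++++++++++++..........................++
100 ......................................++++++++++++++++++++++++..........................++
102 ......................................++++++++++++++++++++++++..........................++
104 ......................................++++++++++++++++++++++++..........................
[... 1772 characters left out ...]
..................................+
144 ..++.....................................................................................+
146 +++++...++................................................................................
148 .++.....++................................................................................
150 .......+++................................................................................
152 .......+++................................................................................
154 .......++.................................................................................
156 .....+++..................................................................................
```

Now it is clear. The finger's lower end is at row 129, where row 136–137 was predicted, so it is about 25–28 mm higher than reported, and the body is higher too. I go back and press about 26 mm deeper, guided by force.

```bash
python3 -m handwheel '[[0.1,0.015,0,0],[0.2,0.015,0,0],[0.3,0.015,0,0],[0.4,0.015,0,0],[0.5,0.015,0,0],[0.6,0.015,0,0],[0.626,0.015,0,0],[0.626,0.015,0,0],[0.626,0.015,0,0],[0.626,0.015,0.1,0],[0.626,0.015,0.2,0],[0.626,0.015,0.3,0],[0.626,0.015,0.36,0],[0.626,0.015,0.4,0],[0.626,0.015,0.4,0],[0.626,0.015,0.4,0]]'
python3 -m handwheel '[[0,0,0.005,0],[0,0,0.01,0],[0,0,0.015,0],[0,0,0.02,0],[0,0,0.025,0],[0,0,0.03,0]]'
python3 -m handwheel '[[0,0,0.005,0],[0,0,0.01,0],[0,0,0.015,0],[0,0,0.02,0]]'
```

```text
time: 9.58
position: [0.6178, -0.1961, 0.0847]
tool_rot: [0.993, 0.115, -0.0, -0.0]
ft_force: [1.1, -0.1, 1.2]
grip_width: 0.0004
grip_force: 0.0
time: 10.08
position: [0.6185, -0.1957, 0.0757]
tool_rot: [0.993, 0.116, 0.0, 0.0]
ft_force: [-0.4, -0.0, 0.4]
grip_width: 0.0008
grip_force: 0.0
time: 10.42
position: [0.618, -0.1959, 0.0702]
tool_rot: [0.993, 0.116, -0.0, 0.0]
ft_force: [-3.2, -0.4, 6.6]
grip_width: 0.0005
grip_force: 3.2
```

Contact, at the force expected from the lever. I press on.

```bash
python3 -m handwheel '[[0,0,0.006,0],[0,0,0.012,0],[0,0,0.018,0],[0,0,0.024,0],[0,0,0.03,0],[0,0,0.035,0],[0,0,0.04,0]]'
python3 -m handwheel '[[0,0,0.004,0],[0,0,0.008,0],[0,0,0.012,0],[0,0,0.016,0]]'
```

```text
time: 11.0
position: [0.6164, -0.1962, 0.0585]
tool_rot: [0.993, 0.116, -0.002, 0.0]
ft_force: [-6.8, -0.5, 8.4]
grip_width: 0.0004
grip_force: 4.4
time: 11.33
position: [0.6163, -0.1962, 0.0536]
tool_rot: [0.993, 0.116, -0.002, -0.0]
ft_force: [-6.2, -1.5, 8.0]
grip_width: 0.0006
grip_force: 4.3
```

```bash
python3 -m handwheel '[[0,0,0.004,0],[0,0,0.008,0],[0,0,0.012,0]]'
python3 -m handwheel '[[0,0,0.003,0],[0,0,0.006,0],[0,0,0.009,0]]'
```

```text
time: 11.58
position: [0.6164, -0.1963, 0.0523]
tool_rot: [0.993, 0.116, -0.002, 0.0]
ft_force: [-10.6, 0.5, 26.7]
grip_width: 0.0003
grip_force: 13.7
time: 11.83
position: [0.6164, -0.1964, 0.052]
tool_rot: [0.993, 0.116, -0.002, 0.0]
ft_force: [-14.1, 1.6, 36.3]
grip_width: 0.0005
grip_force: 19.0
```

It has hit the stop: the force jumped to 36 N while the height stayed at 0.052. I draw back straight up, then aside, and check the pad.

```bash
python3 -m handwheel '[[0,0,-0.02,0],[0,0,-0.06,0],[0,0,-0.12,0],[0,0,-0.2,0],[0,0,-0.3,0],[0,0,-0.4,0],[0,0,-0.5,0],[0,0,-0.52,0],[-0.1,0,-0.52,0],[-0.2,0,-0.52,0],[-0.3,0,-0.52,0],[-0.4,0,-0.52,0],[-0.5,0,-0.52,0],[-0.6,0,-0.52,0],[-0.6,0,-0.52,0],[-0.6,0,-0.52,0]]'
python3 - <<'E'
from h import *
s=vision.camera("side");g=cv2.cvtColor(s['frame'],cv2.COLOR_RGB2GRAY)
for r in range(142,172): print(r,''.join('#' if g[r,c]<75 else '+' if g[r,c]<105 else '.' for c in range(310,362)))
print([(q['point'],q['conf']) for q in vision.look_for("side","board_center")][:2])
for l in("flux_bottle","solder_spool","screwdriver"):print(l,[(q['point'],q['conf']) for q in vision.look_for("side",l)][:2])
t=vision.camera("top");print([(q['point'],q['conf']) for q in vision.look_for("top","board_center")][:3])
q=vision.outline_of("top","pad_loaded")
for k in q[:2]: print(k['conf'],k['point'])
E
```

```text
time: 13.17
position: [0.4421, -0.2371, 0.2022]
tool_rot: [0.993, 0.115, -0.0, -0.0]
ft_force: [0.4, 0.6, 0.4]
grip_width: 0.0002
grip_force: 0.0
142 ...............................+++..................
143 ..................+.................................
144 ..................++................................
145 .........................++++++.........+...........
146 .............................++++++++++++...........
147 ....................................++++......+.....
148 ......................................++......+.....
149 .............................................++.....
150 .............................................++.....
151 .............................................++.....
152 .............................................++.....
153 ...............+.............................++.....
154 ..............++.............................+......
155 ..............++............................+.......
156 .............+++............................+.......
157 .............+++............................+.......
158 .............++.......................
[... 333 characters left out ...]
.......+......+........
165 +++...++++............++++++++++++++++.+............
166 +++...++++.................++++.......+++++.........
167 +++...++++.............................++++.........
168 ++....++++.............................++++.........
169 +++...++++.............................++++.........
170 ++++++++++.............................+++..........
171 ++++++++++.............................+++..........
[([140.7, 352.5], 0.78), ([188.5, 398.5], 0.76)]
flux_bottle [([330.6, 290.7], 0.72), ([235.0, 287.4], 0.51)]
solder_spool [([144.5, 387.4], 0.65)]
screwdriver [([229.0, 388.4], 0.64)]
[([140.7, 373.6], 0.95), ([292.3, 391.8], 0.86), ([184.8, 471.8], 0.58)]
0.65 [190.4, 395.0]
```

The pad edge has dropped from row 155 to 159–160 (about 20 mm), and the board, bottle, spool and screwdriver are where they were. I hand in.

```bash
python3 -c "
from rig import job
print(job.hand_in())"
```

```text
the job is handed in; nothing more can be done
None
```

I pressed the loaded fixture's lever down to its stop, drew the arm back out, and handed the job in at about 13 s of the 38 s allowed; the hand-in returned no verdict. The images show the pad about 20 mm lower and the board, bottle, spool and screwdriver still in place, and I saw no sign of guard contact and kept clear of the empty fixture, though I did not re-measure its lever.

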